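# Reset a ratcheted writing slope to a lower notch

## Robot

A 7-joint arm with a two-finger parallel gripper is mounted at the origin on a cart in front of the work surface, level with it; the furniture and walls round the work are solid. World frame = base frame: x ahead of the robot, y to its left, z up, the work surface at z = 0. Lengths are in m, angles in rad, forces in N, time in s.
With the tool pointing down it reaches from about 0.4 to 0.85 m from the base axis. Payload 4.5 kg.
Tool frame: the origin (TCP) lies between the finger pads; the fingertips stand arm.finger_overhang ahead of it and the grasp point (between the pads) lies 8 mm behind it (arm.finger_overhang is the distance from the TCP to the fingertips, in m); z points along the fingers, y is the line along which they close (so a half turn about z gives the same grasp; the last joint's range is limited). The gripper opens to 85 mm and grips with 20 to 120 N. Pads are 22 mm wide; open, the fingers measure 114 mm over their backs; the gripper's body (76 mm by 85 mm) begins 54 mm behind the grasp point. The pads swing forward as they close: fully open they stand 13 mm farther back than shut.
Start: joints at [-1.095, 0.689, -0.195, 1.565, 0.157, 0.902, -0.215], TCP at [0.267, 0.565, 0.242] pointing down, gripper open.
Joint ranges: [-3.01, 3.01], [-0.46, 2.08], [-1.47, 1.51], [0.13, 2.56], [-1, 4.14], [0.04, 2.09], [-2.66, 2.66]. Speed limits (rad/s): [2.57, 2.57, 3.14, 3.14, 3.14, 3.14, 3.14].

## Interface

Orientations are given as [roll, pitch, yaw] about the fixed x, y, z axes, in that order (R = Rz(yaw) Ry(pitch) Rx(roll)).
In Python, from cell import arm, read_camera, camera_info gives the robot as it stands. The module is installed in compiled form; this text tells all that it offers.
- The arm moves only by the tool play_rows, never from a script. Its argument "increments" is a list of rows, each a list of 3 entries, a list of its own where there are three numbers: the shift along the tool's x, y, z as a fraction of full scale, then the turn about the tool's z as a fraction of full scale, then the closure, from -1 (fully open) to 1 (shut). A call has 1 to 20 rows; each row is the pose to reach, as a shift and turn from the pose commanded when the call began, along the tool's axes at that moment, turning the shorter way round; what a row does not reach only later rows make up. Full scale, the value 1, is 150 mm for a shift and pi rad for a turn. A row lasts 1/10 s, in which the tool goes at most 50 mm and 8.59 degrees, less where a joint would pass 70% of its speed; a pose out of reach is approached as far as the arm can. A call with a number of a shift or a turn outside -1 to 1 is refused whole. A call with a gripper value outside its range is refused whole. The fingers move at their own pace and stop on an object; "force" is the grip in N (left out, the last holds). Time passes only in rows, so rows that repeat a pose let the fingers close. It gives the time, the measured TCP pose, the force, the opening and the grip force at its end, in the units of the state.
- arm.observe(): the state, without advancing time (a new reading comes with each control period).
- read_camera(name): name is "side" or "top" or "wrist"; returns the picture (384x512x3 uint8, red, green, blue); there is no depth.
- camera_info(name): a dict with "mtx" (3x3 intrinsics, pixels), "origin" and "attitude" of the camera in the world; the wrist camera has in their place "mount" (4x4, takes a point from camera to tool coordinates, whose origin is the TCP and whose axes are the flange's). Camera axes: x right, y down, z forward; pixel columns grow to the right and rows downward; lengths in m; the calibration is good to about 2 mm. The wrist camera is an equidistant fisheye: a pixel r from the principal point sees the ray r / f radians off the axis. A picture is of the moment at which its call begins: read the wrist's pose just before it. camera_info takes no time and is no camera call.
- arm.sign_off(): hands the job in; it is judged then, once.
The state is a dict: "time_s": time; "joint_pos": joint angles; "qvel": joint speeds; "effort": joint torques, N m; "tcp_pos": TCP position; "eef_rot": TCP orientation; "wrist_force": force on the tool from outside, world axes, zero at the start; "wrist_torque": the same for the moment, N m; "gripper_width": finger opening in m; "gripper_force": force on a finger pad.
Only numpy, scipy, OpenCV 4.12 (cv2) and the standard library are available. Lean on these libraries where they do the work, as an engineer would, in place of code of your own. Each camera call takes 0.05 s, during which the arm holds its last target. There are 200 camera calls.

## Task

The writing slope on the table is propped too steep: bring it to its second notch, counting up from flat, and leave it resting there on its pawl. Its ratchet only clicks upward, so take the board by its handle, lift it past the last notch up to the top stop so that the pawl trips, let it all the way down flat in the hand to re-arm the pawl, then raise it to the second notch and let go. Do not wrench the board against its stop or let it drop, and leave the other things on the table where they are.

Things in the scene. Friction and masses are not known exactly. Their poses are not given: they have to be found in the camera images.
- board (a joint): angle (rad) of the slope's board: 0 = flat on its rests, grows as its far (left) edge with the handle is lifted. Wooden panel with a dark pad, 198 deep x 250 wide x 10 mm, hinged along its right edge, 0.5 to 0.8 kg. Off the ratchet it falls by its own weight. It starts resting in the third or fourth notch. Tripped, it lowers freely; lowered to 3 deg or less the pawl is back at the teeth.
- slope_base: wooden base of the slope, fixed, 222 mm deep x 256 wide, origin at the centre of its underside, x to the far edge, z up. Its ratchet has four notches 7 deg apart. The toothed plate is clamped by hand, some mm higher or lower: the hard top stop lies at 45 to 49 deg, and from flat up the board rests in the notches about 35, 28 (the second: 16.5 to 21.5 deg), 21 and 14 deg (within 1) below that stop.
- hinge (a point): middle of the hinge axis, 28 mm above the table, at the board's right edge. x points from the hinge to the far edge of the flat board (roughly to the robot's left: the slope faces a seat at the right), y along the hinge axis (roughly towards the robot), z up. It does not move during the work.
- handle (a point): centre of the bar of the black handle near the board's far edge: 110 mm long along the hinge, 14 thick, 18 tall, 36 mm off the face, posts 96 mm apart. It lies 192 mm from the hinge axis along the board and 40 mm off it, and leans 10 deg to the far edge: a tool gripping it squarely leans (board angle - 10 deg) from vertical, top towards the hinge side, closing across the 14 mm. Board axes.
- pin (a point): centre of the brass pin of the pawl, 6 mm thick, at the board's edge towards the robot. It slides along the board, sprung towards the hinge: 87 to 92 mm from pivot when seated in a notch or below the first, 93 to 98 mm on a tooth, 103 to 109 mm when tripped, running back outside the steel rail. Pushed down in a notch, the board does not yield.
- pawl: the sliding pawl as a whole, with that pin (see pin for where it is); its own origin is a point near the hinge axis and of no use
- pivot (a point): end of the hinge axis nearest the robot, centre of the grey metal toothed quadrant (118 mm radius) beside the board, 139 mm along y from hinge. Past the last notch the pawl rides up a slope (2 to 4 N more at the handle, 13 to 5 deg below the stop), passes a small brass gate and trips about 3 deg below the stop.
- notes_yellow: block of yellow sticky notes, 78 x 78 x 24 mm, beside the far edge of the slope; bystander, origin at the centre of its underside
- glue_stick: glue stick with a red cap standing upright, 29 mm thick, 89 mm tall, behind the slope; bystander, origin at the centre of its underside
- marker_a: white marker with a red cap lying along the hinge side of the slope, 135 mm long, 17 mm thick; bystander, origin at the centre of its underside
- coffee_mug: white mug, 95 mm tall, at the left; bystander, origin at the centre of its underside
- calculator: grey desk calculator, 150 x 80 x 18 mm, at the right; bystander, origin at the centre of its underside

How it is judged:
On the way, in this order (a step that is already met when the one before it is completed fails the run):
1. the board is lifted past the last notch until the pawl has tripped (value of joint board above 0.7 rad and distance between pin and pivot above 0.1 m), for 0.1 s.
2. the board comes down with the pawl held off the teeth (value of joint board below 0.42 rad and distance between pin and pivot above 0.1 m), for 0.1 s.
3. the board is down flat and the pawl back at the teeth (value of joint board below 0.07 rad and distance between pin and pivot below 0.094 m), for 0.1 s.
At the end, for the whole second after the job is handed in: the board is released and at rest in the second notch from flat (15 to 23 deg, whichever way the toothed plate is clamped), with the pawl pin seated in the teeth (within 93 mm of the pivot) (value of joint board between 0.265 and 0.4 rad and distance between pin and pivot below 0.093 m and velocity of joint board between -0.05 and 0.05 rad/s); the robot touches nothing.
It fails at once if the board is wrenched against its top stop: more than 100 N between pawl and stop (about 55 N at the handle) (value of joint board above 0.76 rad and contact force between pawl and anything else above 100 N).
It fails at once if the board is let drop (falls faster than 4.5 rad/s) (velocity of joint board below -4.5 rad/s).
It fails at once if one of the other things (sticky notes, glue stick, marker, mug, calculator) is moved by more than 30 mm (distance of any of notes_yellow, glue_stick, marker_a, coffee_mug, calculator from where it was at the start of the episode above 0.03 m).
It also fails if it takes over 51 s, if anything falls off the work surface, if the arm or the gripper's body presses on something with over 40 N, if the wrist force passes 120 N, or if a joint passes its speed limit or range.

## Working session

There is one attempt and no reset: what is moved stays moved. The work goes in short steps, Python scripts to look and compute and a tool call to move; the robot and the scene stay as the last step left them, time stands still between calls to the robot, and variables do not carry over. Pictures are saved under pics/ and viewed, at most 11 in all, crops included, and the job is handed in when it is done.

Besides the shell and the picture viewer there is one more tool, called after "Emit:" in YAML: its name, and indented under it one key for each argument. play_rows: Moves the arm, as the interface text tells. Shift numbers are shares of 150 mm and turn numbers shares of pi rad, none past 1 either way. Its arguments: {"type":"object","properties":{"increments":{"type":"array"},"force":{"type":"number"}},"required":["increments"]}

```bash
mkdir -p pics; python3 - <<'E'
from cell import arm, read_camera, camera_info
import cv2,numpy as np
np.set_printoptions(precision=4,suppress=True)
s=arm.observe(); print(s)
print(getattr(arm,'finger_overhang',None))
for n in ("side","top","wrist"):
    print(n,camera_info(n)); cv2.imwrite(f"pics/{n}0.png",read_camera(n)[:,:,::-1])
a=cv2.imread("pics/side0.png");b=cv2.imread("pics/top0.png")
E
```

```text
{'time_s': 0.0, 'joint_pos': array([-1.0952,  0.69  , -0.1945,  1.5664,  0.1573,  0.9025, -0.2151]), 'qvel': array([ 0.0001, -0.001 , -0.    , -0.0003,  0.0002, -0.0007, -0.0014]), 'effort': array([  0.0011, -53.9608,  -1.2666, -15.853 ,   0.009 ,   0.0095,
         0.    ]), 'tcp_pos': array([0.267 , 0.5644, 0.2414]), 'eef_rot': array([-3.1397,  0.0001,  2.6999]), 'wrist_force': array([ 0.5574, -0.3358,  0.5465]), 'wrist_torque': array([-0.0432,  0.0238, -0.0175]), 'gripper_force': 0.0, 'gripper_width': 0.0855193653828551}
0.011
side {'mtx': array([[404.8454,   0.    , 258.8021],
       [  0.    , 404.8454, 190.7112],
       [  0.    ,   0.    ,   1.    ]]), 'origin': array([ 0.2892, -1.0827,  0.9159]), 'attitude': array([-2.2267, -0.001 , -0.2487])}
top {'mtx': array([[417.2355,   0.    , 259.2892],
       [  0.    , 417.2355, 192.3478],
       [  0.    ,   0.    ,   1.    ]]), 'origin': array([0.2589, 0.0094, 1.5767]), 'attitude': array([-2.9457, -0.0191, -1.5792])}
wrist {'mtx': array([[297.3186,   0.    , 254.0994],
       [  0.    , 297.3186, 194.6637],
       [  0.    ,   0.    ,   1.    ]]), 'mount': array([[-0.0003, -0.9489, -0.3156,  0.0812],
       [ 1.    , -0.0004,  0.0005,  0.0005],
       [-0.0006, -0.3156,  0.9489, -0.1311],
       [ 0.    ,  0.    ,  0.    ,  1.    ]])}
```

View pics/side0.png

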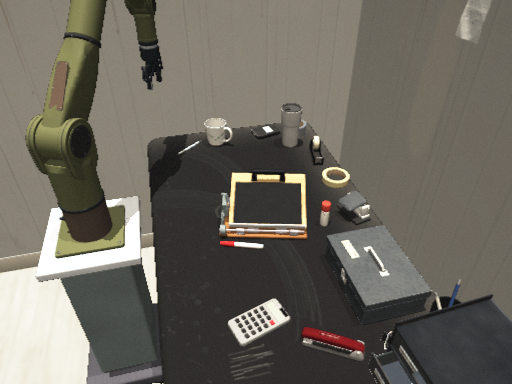

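View pics/top0.png

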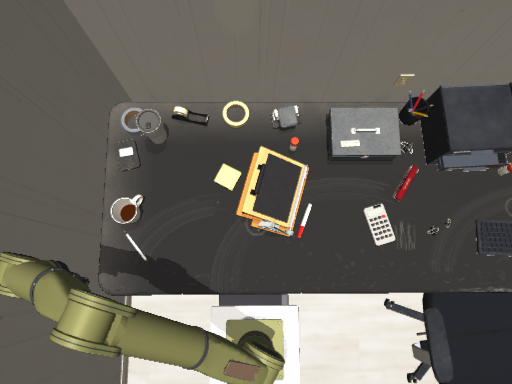

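The top view shows the slope at about (240–308, 148–236) with its handle near (262, 180). The hinge is on the right and the quadrant near (275, 228). The side view shows the slope at about (220–308, 170–238). Next I'll zoom in on both.

```bash
python3 - <<'E'
import cv2,numpy as np
a=cv2.imread("pics/side0.png")[165:245,210:315];b=cv2.imread("pics/top0.png")[140:245,230:320]
a=cv2.resize(a,None,fx=5,fy=5,interpolation=cv2.INTER_CUBIC)[:, :525]
b=cv2.resize(b,None,fx=5,fy=5,interpolation=cv2.INTER_CUBIC)
cv2.imwrite("pics/c_b.png",b);cv2.imwrite("pics/c_a.png",a)
E
```

```text
(no output)
```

View pics/c_b.png

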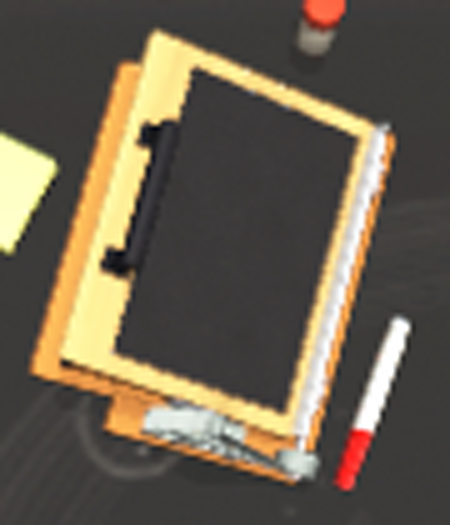

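View pics/c_a.png

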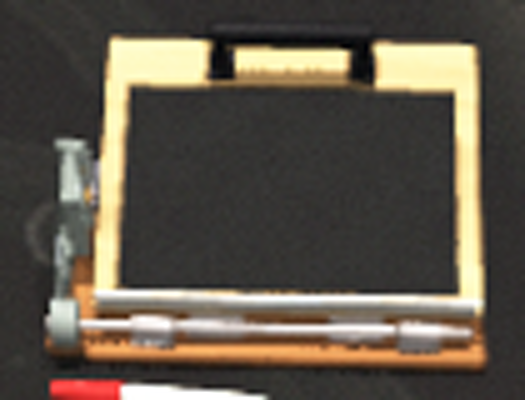

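The top crop shows the hinge rod from (383,135) to (300,462). The handle bar runs from about (170,125) to (130,270). In the side crop the bar runs (213,32)–(373,38) and the rod (65,320)–(475,332).

```bash
cat > h.py <<'E'
import numpy as np
from scipy.spatial.transform import Rotation as R
from cell import arm, read_camera, camera_info
np.set_printoptions(precision=4,suppress=True)
def ray(n,p):
    c=camera_info(n); d=np.linalg.inv(c["mtx"])@[p[0],p[1],1]
    d=R.from_euler("xyz",c["attitude"]).as_matrix()@d
    return c["origin"],d/np.linalg.norm(d)
def plane(n,p,z):
    o,d=ray(n,p); return o+d*(z-o[2])/d[2]
def tri(rs):
    A=sum(np.eye(3)-np.outer(d,d) for o,d in rs); b=sum((np.eye(3)-np.outer(d,d))@o for o,d in rs)
    x=np.linalg.solve(A,b); return x,[np.linalg.norm(np.cross(d,x-o)) for o,d in rs]
E
python3 - <<'E'
from h import *
T=lambda x,y:(230+(x+.5)/5-.5,140+(y+.5)/5-.5)
S=lambda x,y:(210+(x+.5)/5-.5,165+(y+.5)/5-.5)
print("rod far",plane("top",T(383,135),.028),plane("side",S(475,332),.028))
print("rod near",plane("top",T(300,462),.028),plane("side",S(62,320),.028))
print("bar far",tri([ray("top",T(170,125)),ray("side",S(373,38))]))
print("bar near",tri([ray("top",T(130,270)),ray("side",S(213,32))]))
# board corners far edge
print("bd far",tri([ray("top",T(155,32)),ray("side",S(478,45))]))
print("bd near",tri([ray("top",T(62,362)),ray("side",S(110,40))]))
E
```

```text
rod far [ 0.666  -0.2039  0.028 ] [ 0.6637 -0.2043  0.028 ]
rod near [ 0.4151 -0.1343  0.028 ] [ 0.4106 -0.1289  0.028 ]
bar far (array([ 0.6427, -0.0365,  0.1461]), [np.float64(9.965664031229229e-05), np.float64(9.965664031230136e-05)])
bar near (array([ 0.5391, -0.0075,  0.1486]), [np.float64(0.001362959793479798), np.float64(0.0013629597934799824)])
bd far (array([ 0.7205, -0.0272,  0.1204]), [np.float64(0.0007990803913180932), np.float64(0.0007990803913181743)])
bd near (array([0.4784, 0.0406, 0.12  ]), [np.float64(0.0009055248395754443), np.float64(0.0009055248395753465)])
```

The board is at about 26°, which is the third notch. The measured positions are:
- Hinge: about (0.547, -0.170)
- Handle bar: (0.591, -0.022, 0.147)
- Board x direction: (0.27, 0.963)

The tool has to stay vertical, so I'll grip the bar lightly and let it turn between the pads. Moving over there now.

Emit:
play_rows:
  increments:
    - [[-0.3, -0.22, 0], 0, -0.2]
    - [[-0.6, -0.44, 0], 0, -0.2]
    - [[-0.9, -0.65, 0], 0, -0.2]
    - [[-0.9, -0.65, 0], 0, -0.2]
  force: 25

```text
time_s: 0.55
tcp_pos: [0.3511, 0.4127, 0.2419]
eef_rot: [-3.137, 0.004, 2.692]
wrist_force: [0.8, -0.1, 0.3]
gripper_width: 0.0514
gripper_force: 0.0
```

Emit:
play_rows:
  increments:
    - [[-0.3, -0.22, 0], 0, -0.2]
    - [[-0.6, -0.44, 0], 0, -0.2]
    - [[-0.9, -0.65, 0], 0, -0.2]
    - [[-0.9, -0.65, 0], 0, -0.2]

```text
time_s: 0.95
tcp_pos: [0.4306, 0.2673, 0.242]
eef_rot: [-3.138, 0.002, 2.692]
wrist_force: [-0.1, -0.6, -0.1]
gripper_width: 0.0511
gripper_force: 0.0
```

Emit:
play_rows:
  increments:
    - [[-0.3, -0.22, 0], 0, -0.2]
    - [[-0.6, -0.44, 0], 0, -0.2]
    - [[-0.9, -0.65, 0], 0, -0.2]
    - [[-0.9, -0.65, 0], 0, -0.2]

```text
time_s: 1.35
tcp_pos: [0.5107, 0.1212, 0.242]
eef_rot: [-3.139, 0.002, 2.691]
wrist_force: [-0.2, -0.5, 0.2]
gripper_width: 0.051
gripper_force: 0.0
```

Emit:
play_rows:
  increments:
    - [[-0.3, -0.21, 0], -0.02, -0.2]
    - [[-0.6, -0.42, 0], -0.04, -0.2]
    - [[-0.89, -0.62, 0], -0.055, -0.2]
    - [[-0.89, -0.62, 0], -0.055, -0.2]
    - [[-0.89, -0.62, 0], -0.055, -0.2]
    - [[-0.89, -0.62, 0], -0.055, -0.2]

```text
time_s: 1.95
tcp_pos: [0.5885, -0.0117, 0.2421]
eef_rot: [3.14, -0.001, 2.874]
wrist_force: [-0.7, 0.6, 0.1]
gripper_width: 0.0513
gripper_force: 0.0
```

```bash
python3 - <<'E'
from h import *
import cv2
s=arm.observe(); im=read_camera("wrist"); c=camera_info("wrist")
print(s["tcp_pos"],s["eef_rot"])
cv2.imwrite("pics/w1.png",im[:,:,::-1])
# overlay predicted bar ends
Rt=R.from_euler("xyz",s["eef_rot"]).as_matrix()
yh=np.array([-.963,.2706,0])
big=im[:,:,::-1].copy()
for k in(-.055,0,.055):
    p=np.array([.591,-.022,.147])+k*yh
    q=np.linalg.inv(c["mount"])@np.r_[Rt.T@(p-s["tcp_pos"]),1]
    r=np.hypot(q[0],q[1]);th=np.arctan2(r,q[2]);u=c["mtx"][:2,2]+c["mtx"][0,0]*th*q[:2]/r
    print(u);cv2.circle(big,tuple(int(round(v)) for v in u),2,(0,0,255),-1)
cv2.imwrite("pics/w1b.png",cv2.resize(big,None,fx=1.5,fy=1.5))
E
```

```text
[ 0.5885 -0.0117  0.2421] [ 3.1401 -0.0014  2.874 ]
[242.4341 265.3037]
[241.7759 207.6304]
[241.4028 140.1486]
```

View pics/w1b.png

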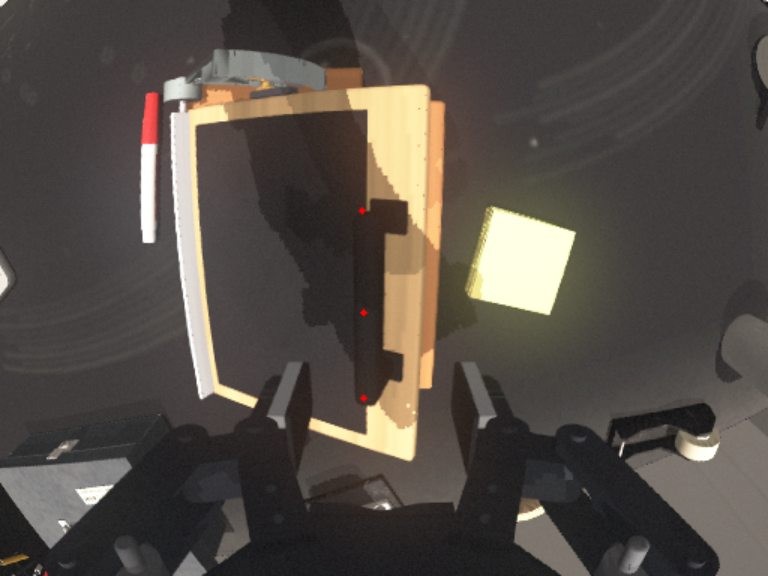

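The wrist view shows the bar along the predicted dots at (364, 210–400), about 2–3 mm farther toward the far edge. The fingers straddle it and are well aligned. Next I'll descend and grip.

Emit:
play_rows:
  increments:
    - [[-0.03, -0.05, 0.2], 0, -0.2]
    - [[-0.03, -0.05, 0.4], 0, -0.2]
    - [[-0.03, -0.05, 0.55], 0, -0.2]
    - [[-0.03, -0.05, 0.66], 0, -0.2]
    - [[-0.03, -0.05, 0.66], 0, -0.2]
    - [[-0.03, -0.05, 0.66], 0, -0.2]

```text
time_s: 2.6
tcp_pos: [0.5914, -0.0201, 0.1438]
eef_rot: [3.141, -0.0, 2.875]
wrist_force: [-0.1, -0.3, 1.3]
gripper_width: 0.0512
gripper_force: 0.0
```

Emit:
play_rows:
  increments:
    - [[0, 0, 0], 0, 0.1]
    - [[0, 0, 0], 0, 0.3]
    - [[0, 0, 0], 0, 1]
    - [[0, 0, 0], 0, 1]
    - [[0, 0, 0], 0, 1]
    - [[0, 0, 0], 0, 1]
    - [[0, 0, 0], 0, 1]
    - [[0, 0, 0], 0, 1]
  force: 30

```text
time_s: 3.4
tcp_pos: [0.5927, -0.0198, 0.1442]
eef_rot: [3.138, 0.002, 2.874]
wrist_force: [0.3, 5.4, 4.6]
gripper_width: 0.0162
gripper_force: 29.1
```

```bash
cat > traj.py <<'E'
from h import *
# bar centre in board-plane coords from hinge point
H=np.array([.547,-.1695,.028]); xh=np.array([.2706,.963,0])
def bar(deg):
    t=np.radians(deg)+np.arctan2(.040,.192); return .1961*np.array([np.cos(t),np.sin(t)])
def angle(p):
    d=p-H; return np.degrees(np.arctan2(d[2],d@xh)-np.arctan2(.040,.192)), np.hypot(d[2],d@xh)
E
python3 - <<'E'
from traj import *
s=arm.observe(); print(s["time_s"],s["tcp_pos"],s["eef_rot"],s["wrist_force"],s["gripper_width"],s["gripper_force"])
for a in (0,2,10,19,22,26,30,34,38,42,44,46,48): print(a,(bar(a)-bar(26))/.15)
E
```

```text
3.4 [ 0.5927 -0.0198  0.1442] [3.1377 0.0021 2.8738] [0.3091 5.4266 4.6018] 0.016245314333225618 29.101102016866207
0 [ 0.2464 -0.5341]
2 [ 0.2363 -0.4896]
10 [ 0.1807 -0.3159]
19 [ 0.0899 -0.1319]
22 [ 0.0533 -0.074 ]
26 [0. 0.]
30 [-0.0584  0.0701]
34 [-0.1215  0.136 ]
38 [-0.1891  0.1974]
42 [-0.2607  0.2538]
44 [-0.298   0.2802]
46 [-0.3362  0.3052]
48 [-0.3752  0.3288]
```

Emit:
play_rows:
  increments:
    - [[0, -0.015, -0.018], 0, 1]
    - [[0, -0.03, -0.035], 0, 1]
    - [[0, -0.058, -0.07], 0, 1]
    - [[0, -0.09, -0.104], 0, 1]
    - [[0, -0.121, -0.136], 0, 1]
    - [[0, -0.155, -0.168], 0, 1]
    - [[0, -0.189, -0.197], 0, 1]
    - [[0, -0.189, -0.197], 0, 1]
  force: 35

```text
time_s: 4.2
tcp_pos: [0.5856, -0.0445, 0.1732]
eef_rot: [3.133, 0.002, 2.874]
wrist_force: [3.7, 11.2, -5.1]
gripper_width: 0.0163
gripper_force: 78.5
```

```bash
python3 - <<'E'
from traj import *
import cv2
s=arm.observe(); print(s["time_s"],s["tcp_pos"],s["eef_rot"],s["wrist_force"],s["gripper_width"],s["gripper_force"])
print(angle(s["tcp_pos"]+[0,0,.0035]))
im=read_camera("wrist")[:,:,::-1]; cv2.imwrite("pics/w2.png",im)
t=read_camera("side")[:,:,::-1][140:245,200:320]
im=im[0:384,60:460]
o=np.zeros((420,800,3),np.uint8); o[:384,:400]=im; t=cv2.resize(t,(400,350),interpolation=cv2.INTER_CUBIC); o[:350,400:]=t
cv2.imwrite("pics/m2.png",o)
E
```

```text
4.2 [ 0.5856 -0.0445  0.1732] [3.133  0.0017 2.8742] [ 3.6655 11.2281 -5.1103] 0.016275204456331818 78.54502648115158
(np.float64(36.89303134082467), np.float64(0.1980408997288812))
```

View pics/m2.png

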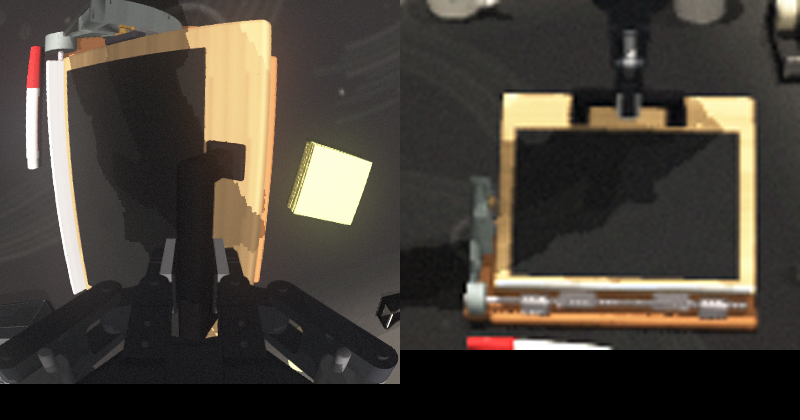

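The wrist and side views show the bar held, the board at about 37° and everything else undisturbed. Grip force has climbed to 78 N because the bar is turning in stiff fingers. I'll ease the opening slightly before continuing.

Emit:
play_rows:
  increments:
    - [[0, 0, 0], 0, 0.595]
    - [[0, 0, 0], 0, 0.595]
    - [[0, 0, 0], 0, 0.595]

```text
time_s: 4.6
tcp_pos: [0.5856, -0.0443, 0.1729]
eef_rot: [3.134, 0.002, 2.875]
wrist_force: [3.3, 9.8, -3.2]
gripper_width: 0.0177
gripper_force: 50.1
```

Emit:
play_rows:
  increments:
    - [[0, -0.018, -0.014], 0, 0.59]
    - [[0, -0.036, -0.028], 0, 0.58]
    - [[0, -0.054, -0.043], 0, 0.575]
    - [[0, -0.072, -0.056], 0, 0.57]
    - [[0, -0.072, -0.056], 0, 0.57]

```text
time_s: 5.1
tcp_pos: [0.5829, -0.054, 0.1817]
eef_rot: [3.132, 0.002, 2.876]
wrist_force: [2.6, 11.3, -0.5]
gripper_width: 0.0183
gripper_force: 39.0
```

```bash
python3 - <<'E'
from traj import *
s=arm.observe(); print(angle(s["tcp_pos"]+[0,0,.0035]),s["wrist_force"]@xh,s["wrist_force"],s["wrist_torque"])
E
```

```text
(np.float64(40.658378051119705), np.float64(0.1983584957143648)) 11.638134923544312 [ 2.6394 11.3436 -0.4936] [ 3.0981 -0.6892 -0.0365]
```

Emit:
play_rows:
  increments:
    - [[0, -0.018, -0.013], 0, 0.565]
    - [[0, -0.037, -0.026], 0, 0.56]
    - [[0, -0.056, -0.039], 0, 0.555]
    - [[0, -0.056, -0.039], 0, 0.555]

```text
time_s: 5.5
tcp_pos: [0.5805, -0.0623, 0.1885]
eef_rot: [3.133, 0.002, 2.876]
wrist_force: [0.1, 10.9, 5.7]
gripper_width: 0.019
gripper_force: 34.6
```

```bash
cat > st.py <<'E'
from traj import *
s=arm.observe(); print(s["time_s"],angle(s["tcp_pos"]+[0,0,.0035]),s["wrist_force"]@xh,s["wrist_force"],s["wrist_torque"],s["gripper_force"],s["eef_rot"])
E
python3 st.py
```

```text
5.5 (np.float64(43.83033316482739), np.float64(0.19871033535156504)) 10.517948825255562 [ 0.1114 10.8908  5.7222] [ 2.9956 -0.1832 -0.1068] 34.55279678106308 [3.1331 0.0019 2.8755]
```

Emit:
play_rows:
  increments:
    - [[0, -0.018, -0.013], 0, 0.55]
    - [[0, -0.037, -0.025], 0, 0.55]
    - [[0, -0.037, -0.025], 0, 0.55]

```text
time_s: 5.8
tcp_pos: [0.579, -0.0676, 0.1924]
eef_rot: [3.133, 0.002, 2.876]
wrist_force: [-0.6, 11.6, 7.0]
gripper_width: 0.0193
gripper_force: 34.6
```

```bash
cat >> st.py <<'E'
f=s["wrist_force"]; t=np.radians(angle(s["tcp_pos"]+[0,0,.0035])[0]+11.8)
print("tang",-np.sin(t)*(f@xh)+np.cos(t)*f[2],"rad",np.cos(t)*(f@xh)+np.sin(t)*f[2])
E
python3 st.py
python3 - <<'E'
from h import *
import cv2
o=np.zeros((500,800,3),np.uint8)
im=read_camera("wrist")[:,:,::-1][0:100,60:260]; o[:250,:500]=cv2.resize(im,(500,250),interpolation=cv2.INTER_CUBIC)
a=read_camera("side")[:,:,::-1][150:240,210:260]; o[:500,510:788]=cv2.resize(a,(278,500),interpolation=cv2.INTER_CUBIC)
b=read_camera("top")[:,:,::-1][205:245,240:300]; o[255:500,:368]=cv2.resize(b,(368,245),interpolation=cv2.INTER_CUBIC)
cv2.imwrite("pics/m3.png",o)
E
```

```text
5.8 (np.float64(45.770992329495705), np.float64(0.19898112707551485)) 10.998187831227822 [-0.5582 11.5776  7.0159] [ 3.0581 -0.0915 -0.0571] 34.55789878964424 [3.1331 0.002  2.8757]
tang -5.520762293663095 rad 11.819678818477762
```

View pics/m3.png

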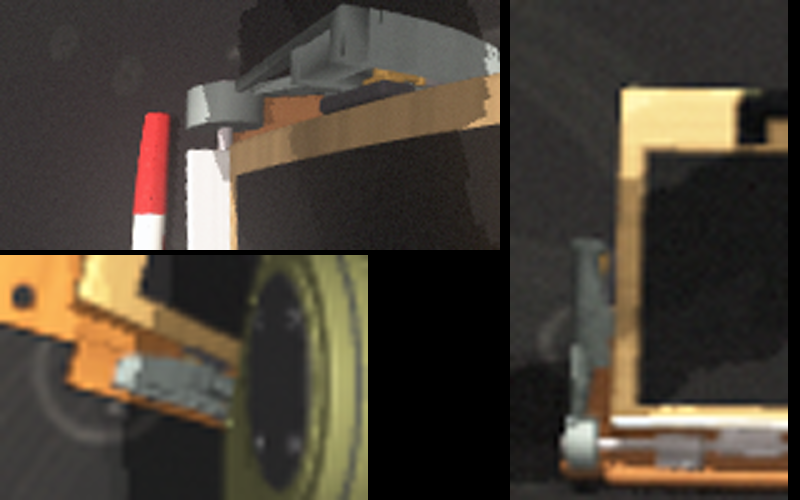

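The pictures show the quadrant with some brass at its top, at (400, 77) in the crop, but they don't settle whether the pawl has tripped. Force is a steady 5.5 N, so the stop hasn't been reached. I'll continue in 1° steps.

Emit:
play_rows:
  increments:
    - [[0, -0.01, -0.006], 0, 0.55]
    - [[0, -0.02, -0.012], 0, 0.55]
    - [[0, -0.02, -0.012], 0, 0.55]

```text
time_s: 6.25
tcp_pos: [0.5783, -0.0701, 0.1942]
eef_rot: [3.133, 0.002, 2.876]
wrist_force: [-0.6, 11.4, 7.6]
gripper_width: 0.0195
gripper_force: 36.3
```

```bash
python3 st.py
```

```text
6.25 (np.float64(46.67839177076465), np.float64(0.19909939639532193)) 10.784970967161312 [-0.5914 11.3655  7.5652] [ 3.1144 -0.0801 -0.0773] 36.337691992521286 [3.1327 0.0019 2.876 ]
tang -5.238309322406079 rad 12.087543558647745
```

Emit:
play_rows:
  increments:
    - [[0, -0.01, -0.006], 0, 0.55]
    - [[0, -0.02, -0.012], 0, 0.55]
    - [[0, -0.02, -0.012], 0, 0.55]

```text
time_s: 6.55
tcp_pos: [0.5776, -0.0726, 0.1959]
eef_rot: [3.132, 0.002, 2.876]
wrist_force: [1.0, 12.4, 6.5]
gripper_width: 0.0195
gripper_force: 37.9
```

```bash
python3 st.py
```

```text
6.55 (np.float64(47.56803534918652), np.float64(0.19925840141034354)) 12.168551646839001 [ 0.9517 12.3687  6.4628] [ 3.3105 -0.1972 -0.0723] 37.88132384419441 [3.1321 0.002  2.8763]
tang -7.177598027313424 rad 11.761094048449817
```

Emit:
play_rows:
  increments:
    - [[0, -0.01, -0.006], 0, 0.55]
    - [[0, -0.02, -0.012], 0, 0.55]
    - [[0, -0.02, -0.012], 0, 0.55]

```text
time_s: 6.85
tcp_pos: [0.5772, -0.0738, 0.1969]
eef_rot: [3.13, 0.002, 2.878]
wrist_force: [2.6, 14.8, 1.2]
gripper_width: 0.0194
gripper_force: 37.8
```

```bash
python3 st.py
```

```text
6.85 (np.float64(48.02767605487718), np.float64(0.1994810944566734)) 14.956706325698832 [ 2.5652 14.8106  1.1957] [ 3.7123 -0.6874 -0.1098] 37.763337045907974 [3.1297 0.0018 2.8776]
tang -12.329396772529853 rad 8.550943564130428
```

The stop has been reached gently at about 12 N, so the pawl should have tripped. Next I'll lower along the arc to about 19° and check.

Emit:
play_rows:
  increments:
    - [[0, 0.04, 0.025], 0, 0.55]
    - [[0, 0.078, 0.048], 0, 0.555]
    - [[0, 0.116, 0.073], 0, 0.56]
    - [[0, 0.153, 0.099], 0, 0.565]
    - [[0, 0.19, 0.127], 0, 0.575]
    - [[0, 0.225, 0.156], 0, 0.585]
    - [[0, 0.26, 0.186], 0, 0.6]
    - [[0, 0.292, 0.217], 0, 0.61]
    - [[0, 0.325, 0.25], 0, 0.62]
    - [[0, 0.355, 0.283], 0, 0.63]
    - [[0, 0.385, 0.318], 0, 0.64]
    - [[0, 0.414, 0.353], 0, 1]
    - [[0, 0.442, 0.39], 0, 1]
    - [[0, 0.467, 0.427], 0, 1]
    - [[0, 0.49, 0.46], 0, 1]
    - [[0, 0.504, 0.485], 0, 1]
    - [[0, 0.504, 0.485], 0, 1]
  force: 30

```text
time_s: 8.55
tcp_pos: [0.5965, -0.0066, 0.1233]
eef_rot: [3.138, 0.002, 2.874]
wrist_force: [2.3, 6.2, -0.6]
gripper_width: 0.015
gripper_force: 29.8
```

```bash
python3 st.py; python3 - <<'E'
from h import *
import cv2
o=np.zeros((500,800,3),np.uint8)
im=read_camera("wrist")[:,:,::-1][0:150,60:360]; o[:250,:500]=cv2.resize(im,(500,250),interpolation=cv2.INTER_CUBIC)
a=read_camera("side")[:,:,::-1][160:240,215:310]; o[:420,300:800][250:]=0; a=cv2.resize(a,(297,250),interpolation=cv2.INTER_CUBIC); o[:250,502:799]=a
b=read_camera("wrist")[:,:,::-1][20:100,120:260]; o[255:500,:428]=cv2.resize(b,(428,245),interpolation=cv2.INTER_CUBIC)
cv2.imwrite("pics/m4.png",o)
E
```

```text
8.55 (np.float64(18.360447381203947), np.float64(0.19684454645967203)) 6.591928971037923 [ 2.3224  6.1926 -0.6077] [ 1.2775 -0.5645 -0.1535] 29.817013330757618 [3.1378 0.0017 2.8742]
tang -3.8374022864696142 rad 5.394183693413228
```

View pics/m4.png

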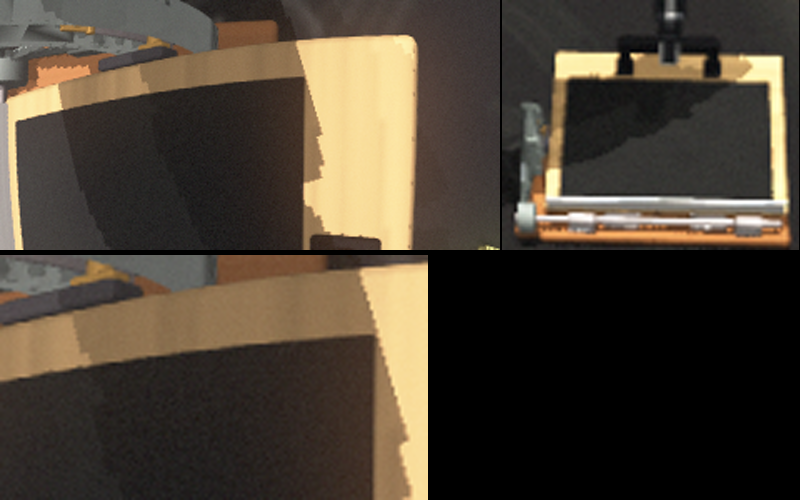

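The board is at about 18° and hanging in the hand. The pin has moved with it past notches 4 and 3, so the pawl did trip. Now down to flat.

Emit:
play_rows:
  increments:
    - [[0, 0.02, 0.04], 0, 1]
    - [[0, 0.04, 0.08], 0, 1]
    - [[0, 0.06, 0.12], 0, 1]
    - [[0, 0.091, 0.184], 0, 1]
    - [[0, 0.11, 0.23], 0, 1]
    - [[0, 0.125, 0.275], 0, 1]
    - [[0, 0.137, 0.315], 0, 1]
    - [[0, 0.146, 0.358], 0, 1]
    - [[0, 0.152, 0.385], 0, 1]
    - [[0, 0.155, 0.4], 0, 1]
    - [[0, 0.155, 0.4], 0, 1]

```text
time_s: 9.8
tcp_pos: [0.6028, 0.0153, 0.0643]
eef_rot: [3.139, 0.002, 2.874]
wrist_force: [1.7, 7.5, 5.9]
gripper_width: 0.0137
gripper_force: 85.2
```

```bash
python3 st.py
```

```text
9.8 (np.float64(-0.1165319729872161), np.float64(0.1971127207792868)) 7.699241531463899 [1.7051 7.5159 5.9465] [-0.0551  0.1026 -0.163 ] 85.22916689515114 [3.1391 0.0023 2.8745]
tang 4.264150413731917 rad 8.743914933214398
```

Emit:
play_rows:
  increments:
    - [[0, 0, 0.01], 0, 0.65]
    - [[0, 0, 0.02], 0, 0.64]
    - [[0, 0, 0.02], 0, 0.64]
    - [[0, 0, 0.02], 0, 0.64]

```text
time_s: 10.2
tcp_pos: [0.603, 0.0158, 0.061]
eef_rot: [3.138, 0.003, 2.874]
wrist_force: [2.2, 7.1, 0.6]
gripper_width: 0.0152
gripper_force: 27.8
```

```bash
python3 st.py; python3 - <<'E'
from h import *
import cv2
o=np.zeros((500,800,3),np.uint8)
im=read_camera("wrist")[:,:,::-1][0:150,60:360]; o[:250,:500]=cv2.resize(im,(500,250),interpolation=cv2.INTER_CUBIC)
a=read_camera("side")[:,:,::-1][160:240,215:310]; a=cv2.resize(a,(297,250),interpolation=cv2.INTER_CUBIC); o[:250,502:799]=a
b=read_camera("top")[:,:,::-1][205:245,240:300]; o[255:500,:368]=cv2.resize(b,(368,245),interpolation=cv2.INTER_CUBIC)
cv2.imwrite("pics/m5.png",o)
E
```

```text
10.2 (np.float64(-1.0996962205726584), np.float64(0.19703999677800632)) 7.4658881947520355 [2.1692 7.1432 0.5686] [ 0.8371 -0.3347 -0.08  ] 27.77668721973896 [3.1375 0.0026 2.8744]
tang -0.8275410578543053 rad 7.441633660266436
```

View pics/m5.png

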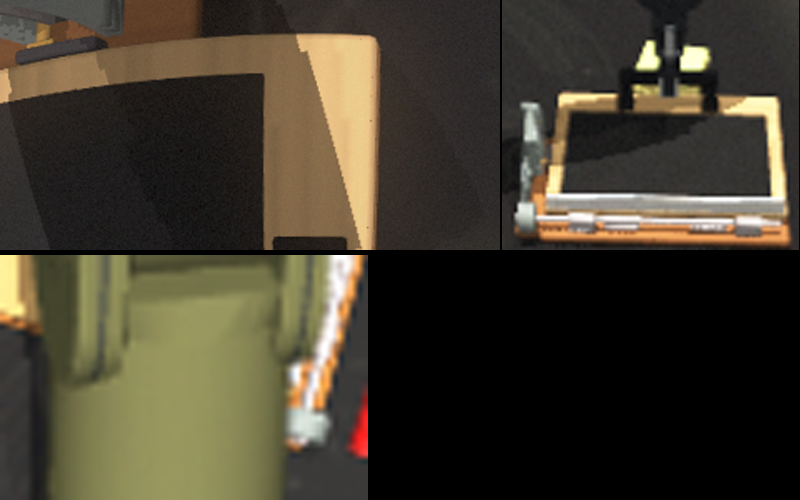

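The board looks flat. I'll press lightly to confirm it is on its rests.

Emit:
play_rows:
  increments:
    - [[0, 0, 0.01], 0, 0.64]
    - [[0, 0, 0.02], 0, 0.64]
    - [[0, 0, 0.02], 0, 0.64]

```text
time_s: 10.65
tcp_pos: [0.6031, 0.0158, 0.0606]
eef_rot: [3.138, 0.004, 2.874]
wrist_force: [-3.4, 5.8, 20.8]
gripper_width: 0.0153
gripper_force: 28.9
```

```bash
python3 st.py
```

```text
10.65 (np.float64(-1.2139525647237948), np.float64(0.19696966069955263)) 4.704807735231443 [-3.3873  5.8374 20.8121] [ 0.8594  0.7401 -0.0677] 28.9116576500237 [3.1379 0.0036 2.8742]
tang 19.59359549203819 rad 8.448172935325466
```

The board is firmly on its rests. Now I'll raise it to about 21.5°, between the second notch near 19° and the third near 26°.

Emit:
play_rows:
  increments:
    - [[0, 0, -0.02], 0, 1]
    - [[0, -0.004, -0.06], 0, 1]
    - [[0, -0.012, -0.105], 0, 1]
    - [[0, -0.024, -0.15], 0, 1]
    - [[0, -0.04, -0.195], 0, 1]
    - [[0, -0.066, -0.24], 0, 1]
    - [[0, -0.085, -0.285], 0, 1]
    - [[0, -0.107, -0.33], 0, 1]
    - [[0, -0.13, -0.37], 0, 1]
    - [[0, -0.155, -0.41], 0, 1]
    - [[0, -0.17, -0.44], 0, 1]
    - [[0, -0.175, -0.455], 0, 1]
    - [[0, -0.175, -0.455], 0, 1]
    - [[0, -0.175, -0.455], 0, 1]

```text
time_s: 12.05
tcp_pos: [0.5961, -0.0079, 0.1254]
eef_rot: [3.134, 0.002, 2.874]
wrist_force: [2.8, 8.3, -7.4]
gripper_width: 0.0135
gripper_force: 77.4
```

```bash
python3 st.py
```

```text
12.05 (np.float64(19.1005216182313), np.float64(0.1967256721470668)) 8.74841039771833 [ 2.788   8.3011 -7.3781] [ 2.6445 -1.0803 -0.178 ] 77.38588146865368 [3.1344 0.0021 2.8739]
tang -10.82358719100031 rad 3.7176496654370337
```

Emit:
play_rows:
  increments:
    - [[0, -0.006, -0.01], 0, 0.67]
    - [[0, -0.014, -0.022], 0, 0.66]
    - [[0, -0.014, -0.022], 0, 0.66]
    - [[0, -0.014, -0.022], 0, 0.66]

```text
time_s: 12.45
tcp_pos: [0.5955, -0.0099, 0.1288]
eef_rot: [3.135, 0.002, 2.874]
wrist_force: [3.3, 7.6, -5.4]
gripper_width: 0.0147
gripper_force: 48.1
```

```bash
python3 st.py; python3 - <<'E'
from h import *
import cv2
o=np.zeros((500,800,3),np.uint8)
W=read_camera("wrist")[:,:,::-1]; cv2.imwrite("pics/w6.png",W)
im=W[0:150,60:360]; o[:250,:500]=cv2.resize(im,(500,250),interpolation=cv2.INTER_CUBIC)
a=read_camera("side")[:,:,::-1][160:240,215:310]; a=cv2.resize(a,(297,250),interpolation=cv2.INTER_CUBIC); o[:250,502:799]=a
o[255:500,:490]=cv2.resize(W[5:55,60:160],(490,245),interpolation=cv2.INTER_CUBIC)
cv2.imwrite("pics/m6.png",o)
E
```

```text
12.45 (np.float64(20.261325916896496), np.float64(0.19671913574635969)) 8.236269153037831 [ 3.3163  7.6209 -5.3659] [ 2.5561 -0.9425 -0.1086] 48.09609342366457 [3.1346 0.0021 2.8742]
tang -8.919539177230229 rad 4.131706049480975
```

View pics/m6.png

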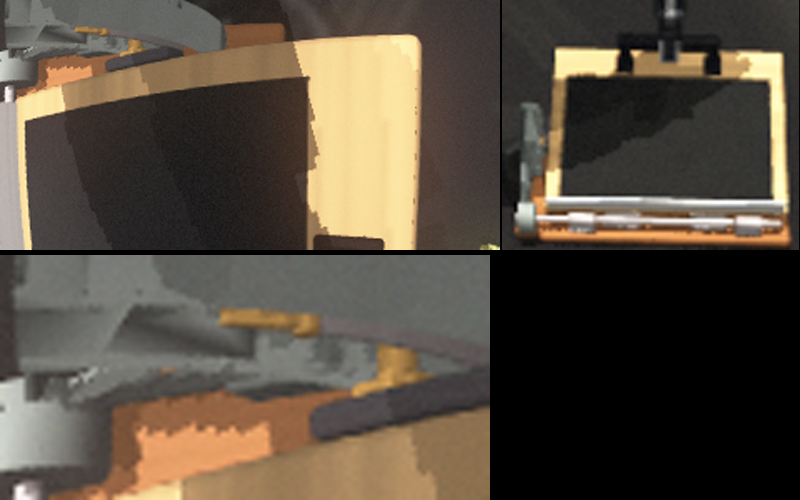

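The pin is now inside the quadrant at the teeth, at (395, 360) in the crop. I'll lower gently to see where the pawl catches.

Emit:
play_rows:
  increments:
    - [[0, 0.006, 0.01], 0, 0.66]
    - [[0, 0.012, 0.02], 0, 0.66]
    - [[0, 0.018, 0.03], 0, 0.66]
    - [[0, 0.018, 0.03], 0, 0.66]

```text
time_s: 12.95
tcp_pos: [0.5962, -0.0074, 0.1245]
eef_rot: [3.135, 0.002, 2.874]
wrist_force: [3.6, 8.1, -2.9]
gripper_width: 0.0149
gripper_force: 39.4
```

```bash
python3 st.py
```

```text
12.95 (np.float64(18.78191787314713), np.float64(0.19669208239694794)) 8.739867457455293 [ 3.6259  8.0568 -2.9051] [ 2.2817 -0.7974 -0.137 ] 39.38352970406413 [3.1351 0.0021 2.8745]
tang -6.947600899059907 rad 6.046140532232439
```

Emit:
play_rows:
  increments:
    - [[0, 0.006, 0.01], 0, 0.66]
    - [[0, 0.012, 0.02], 0, 0.66]
    - [[0, 0.012, 0.02], 0, 0.66]

```text
time_s: 13.25
tcp_pos: [0.5965, -0.0064, 0.1227]
eef_rot: [3.136, 0.003, 2.874]
wrist_force: [0.5, 7.0, 6.2]
gripper_width: 0.0145
gripper_force: 37.0
```

```bash
python3 st.py
```

```text
13.25 (np.float64(18.17323433102363), np.float64(0.19669566868643407)) 6.902183219695456 [0.538  7.0162 6.1746] [ 1.8868 -0.1303 -0.1204] 37.00548542663455 [3.1364 0.0025 2.8741]
tang 1.9004637537313882 rad 9.063856408838223
```

Emit:
play_rows:
  increments:
    - [[0, 0.006, 0.01], 0, 0.66]
    - [[0, 0.006, 0.01], 0, 0.66]

```text
time_s: 13.45
tcp_pos: [0.5967, -0.006, 0.1218]
eef_rot: [3.137, 0.003, 2.874]
wrist_force: [-2.1, 6.2, 10.9]
gripper_width: 0.0147
gripper_force: 36.0
```

```bash
python3 st.py
```

```text
13.45 (np.float64(17.88805059902125), np.float64(0.19665600764133556)) 5.378251387942149 [-2.0903  6.1723 10.9118] [ 1.7379  0.1718 -0.1645] 35.98722316324711 [3.1371 0.0028 2.8738]
tang 6.8157032790326095 rad 10.076625908988902
```

The board is seated on the pawl, with 7 N of support and no yielding. I'll open the gripper and go straight up.

Emit:
play_rows:
  increments:
    - [[0, 0, 0], 0, 0.6]
    - [[0, 0, 0], 0, 0.5]
    - [[0, 0, 0], 0, 0.2]
    - [[0, 0, 0], 0, -0.1]
    - [[0, 0, 0], 0, -0.2]
    - [[0, 0, 0], 0, -0.2]
    - [[0, 0, -0.1], 0, -0.2]
    - [[0, 0, -0.3], 0, -0.2]
    - [[0, 0, -0.6], 0, -0.2]
    - [[0, 0, -0.9], 0, -0.2]
    - [[0, 0, -0.9], 0, -0.2]
    - [[0, 0, -0.9], 0, -0.2]

```text
time_s: 14.65
tcp_pos: [0.5955, -0.0091, 0.256]
eef_rot: [3.141, 0.002, 2.872]
wrist_force: [0.2, -0.3, -0.7]
gripper_width: 0.051
gripper_force: 0.0
```

```bash
python3 st.py; python3 - <<'E'
from h import *
import cv2
o=np.zeros((500,800,3),np.uint8)
s=arm.observe();W=read_camera("wrist")[:,:,::-1]
o[:384,:400]=W[:,60:460]
a=read_camera("side")[:,:,::-1][160:240,215:310]; cv2.imwrite("pics/side7.png",a); o[:337,400:]=cv2.resize(a,(400,337),interpolation=cv2.INTER_CUBIC)
cv2.imwrite("pics/m7.png",o)
E
```

```text
14.65 (np.float64(42.31801992678946), np.float64(0.2857828613677169)) -0.19894796741787912 [ 0.2202 -0.2685 -0.739 ] [0.0273 0.0175 0.055 ] 0.0 [3.1413 0.0021 2.8723]
tang -0.27195535630511614 rad -0.7153740116377649
```

View pics/m7.png

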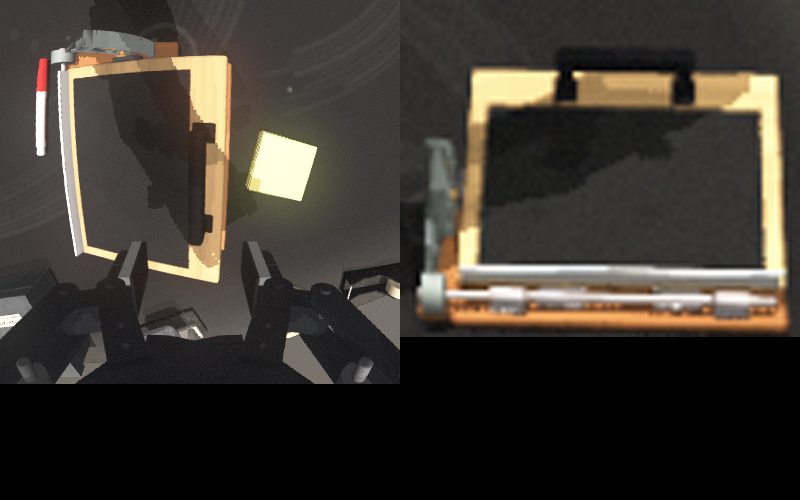

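The board is propped and released, and the other things haven't moved. The side view puts the bar middle at about (268.4, 172.8). I'll check the angle from that and hand in.

```bash
python3 - <<'E'
from traj import *
o,d=ray("side",(268.4,172.8)); 
# point on ray at handle radius .1961 from hinge axis
for t in np.linspace(.8,1.8,2001):
    a,r=angle(o+d*t)
    if abs(r-.1961)<.0004: print(a,r)
o,d=ray("side",(210+(293)/5,165+35/5))
for t in np.linspace(.8,1.8,2001):
    a,r=angle(o+d*t)
    if abs(r-.1961)<.0004: print("start",a,r)
E
```

```text
65.08640663339685 0.1964242608410223
64.95091464189737 0.19623841195158706
64.81516653074758 0.196053662541791
64.67916310136621 0.19587001572280308
21.83410449444706 0.19572546357642173
21.697899587123885 0.1959082356183148
21.56194935350553 0.1960921127082577
21.4262546065024 0.19627709174054386
21.29081614450878 0.19646316960258633
start 63.06421129556802 0.19636516020538275
start 62.926756390739925 0.19619674957905345
start 62.78906610118575 0.19602947007913046
start 62.65114141619245 0.1958633246037717
start 24.028719546212574 0.19580621967392392
start 23.89071415850845 0.19597197290737403
start 23.7529428213442 0.19613886116382662
start 23.61540652892035 0.19630688154849796
start 23.478106261213224 0.19647603115690185
```

```bash
python3 - <<'E'
from traj import *
s=arm.observe(); c=camera_info("wrist"); Rt=R.from_euler("xyz",s["eef_rot"]).as_matrix()
def wray(p):
    v=np.array(p)-c["mtx"][:2,2]; r=np.hypot(*v); th=r/c["mtx"][0,0]
    d=np.r_[np.sin(th)*v/r,np.cos(th)]; M=c["mount"]
    return s["tcp_pos"]+Rt@M[:3,3], Rt@M[:3,:3]@d
S=lambda x,y:(215+(x-400)/4.21,160+y/4.21)
for n,w,q in (("barnear",(264,124),S(557,57)),("barfar",(256,244),S(693,58)),("edge near",(286,55),S(471,70)),("edge far",(276,281),S(779,77))):
    x,e=tri([wray(w),ray("side",q)]); d=x-H; print(n,x,e[0],"edge ang",np.degrees(np.arctan2(d[2],d@xh)),"bar ang",angle(x))
E
```

```text
barnear [0.5425 0.0149 0.1223] 0.003353110861666505 edge ang 28.13972847887468 bar ang (np.float64(16.371439546854035), np.float64(0.2000286362139941))
barfar [ 0.6485 -0.0215  0.1278] 0.000971215019665163 edge ang 30.42455343602061 bar ang (np.float64(18.656264503999964), np.float64(0.1971211846762943))
edge near [0.4815 0.0541 0.0934] 0.00031069474295776115 edge ang 18.321913365715893 bar ang (np.float64(6.553624433695248), np.float64(0.20817458967417057))
edge far [ 0.7245 -0.0166  0.0908] 0.002598448056639501 edge ang 17.83589209430987 bar ang (np.float64(6.067603162289224), np.float64(0.20508344395550704))
```

The board is at about 18–19°, which is the second notch, so I'm handing it in.

```bash
python3 -c "
from cell import arm
print(arm.sign_off())"
```

```text
the job is handed in; nothing more can be done
None
```

I tripped the pawl at the top stop, lowered the board flat to re-arm it, raised it to the second notch (about 18–19° by my measurements) and released it resting on its pawl. I then handed the job in; it returned no verdict.

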